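# Switch on the spice grinder and hold its paddle at half travel

## Task

Run the spice grinder at its slow speed: turn the bar-grip knob clockwise until it clicks over to its on tick, let go of it, and then push the sprung paddle down to half travel, where its pointer is level with the long middle rib of the scale post, and keep it there with the fingers. Never push the paddle down to its bottom stop (fast speed), and leave the mug, lemon and clip-top jar where they are. The job finishes while you are still holding the paddle at half travel: do not let it come up.

Things in the scene. Friction and masses are not known exactly. Their poses are not given: they have to be found in the camera images.
- grinder: Spice grinder, fixed: aluminium deck 190 x 250 mm, 25 high. Origin under its centre; x to its back, y to its left, z up. In mm: knob axis x -40 y -62 on a plinth 85 x 85, top 50 high; scale post x -50 y 103, 18 x 12, top 117 high; cheeks of the paddle's axle x 50 y 45, 40 x 47, top 94 high; fixed glass jar x 45 y -62, 57 wide on a drum 72 wide, top 96 high.
- knob_grip (a point): Grip point of the black knob, on its upright axis, 76 mm above the worktop. The knob is an upright bar 46 mm long, 13 mm wide; its top is 11 mm above this point, its round skirt (52 mm across, on the plinth) begins 17 mm below. The point turns with the knob: x along the bar to the end with the steel line, y across it (pinch along y), z up.
- knob (a joint): Knob angle, rad: 0 off (start; bar along the grinder's x, steel line to the back), grows clockwise from above, stop at 1.2 = on (steel line at the second tick). A spring detent resists with up to about 0.15 N m, most at the start, until 0.6; past that it pulls the knob on to 1.2. It stays where it clicked when let go.
- paddle_pad (a point): Centre of the top of the paddle's black ribbed pad, 44 x 44 mm; moves with the paddle. At rest the pad slopes up to the robot by 0.25 rad and the point is about 110 mm above the worktop; at half travel level, 86 mm; at the bottom stop about 61 mm. A steel pointer sticks out of its left side towards the scale post.
- paddle (a joint): Paddle angle, rad: 0 at rest (up), 0.25 half travel, 0.5 bottom stop; grows as the pad is pushed down. Axle along the grinder's y, 100 mm behind the pad, 78 mm above the worktop. A spring returns it; at the pad it takes about 2.5 N to start, 8.5 N at half travel, 15 N at the bottom.
- scale_mid (a point): Middle of the long thick steel rib on the robot-side face of the grey scale post left of the pad, 78 mm above the worktop: the pointer is level with it at half travel. A short rib above it marks rest, one below it the bottom stop, each 25 mm away.
- white_mug: White porcelain mug, 64 x 92 x 67 mm with its handle, loose bystander; origin under it, on the worktop.
- lemon: Yellow lemon, 77 x 51 x 52 mm, loose bystander; origin at its underside.
- clip_jar: Small glass clip-top jar, 62 x 57 x 52 mm, loose bystander; origin under its centre.

How it is judged:
By the outcome, as a careful person would: the job done as asked, in the order asked, and still so for the second after the job is handed in, while the arm keeps its last pose, push and grip.
It also fails if it takes over 48 s, if anything falls off the work surface, if the arm or the gripper's body presses on something with over 40 N, if the wrist force passes 120 N, or if a joint passes its speed limit or range.

## Robot

A 6-joint arm with a two-finger parallel gripper is mounted at the origin on a cart in front of the work surface, level with it; the furniture and walls round the work are solid. World frame = base frame: x ahead of the robot, y to its left, z up, the work surface at z = 0. Lengths are in mm, angles in rad, forces in N, time in s.
With the tool pointing down it reaches from about 300 to 750 mm from the base axis. Payload 8.5 kg.
Tool frame: the origin (TCP) lies midway between the tips of the shut fingers; the grasp point (between the pads) lies 19 mm behind it; z points along the fingers, y is the line along which they close (so a half turn about z gives the same grasp; the last joint's range is limited). The gripper opens to 85 mm and grips with 20 to 120 N. Pads are 22 mm wide; open, the fingers measure 114 mm over their backs; the gripper's body (76 mm by 85 mm) begins 54 mm behind the grasp point. The pads swing forward as they close: fully open they stand 13 mm farther back than shut.
Start: joints at [1.099, 0.381, 1.297, -0, 1.464, -0.215], TCP at [139.685, 531.948, 231.322] pointing down, gripper open.
Joint ranges: [-3.11, 3.11], [-0.89, 2.33], [0.22, 2.48], [-1.42, 4.56], [0.17, 2.85], [-2.88, 2.88]. Speed limits (rad/s): [2.39, 2.39, 3.14, 3.14, 3.14, 3.14].

## Interface

Orientations are given as a rotation vector (axis times angle).
In Python, from station import r, vision gives the robot as it stands.
- The arm moves only by the shell command python3 -m creep 'ROWS'. ROWS is JSON, a list of rows, each an object of numbers: "x", "y", "z": the shift along the tool's x, y, z in mm; "wx", "wy", "wz": the turn, a rotation vector about the tool's x, y, z in rad; "jaw": the closure, from -1 (fully open) to 1 (shut). A call has 1 to 8 rows; each row is the pose to reach, as a shift and turn from the pose commanded when the call began, along the tool's axes at that moment; what a row does not reach only later rows make up. A row lasts 1/8 s, in which the tool goes at most 62.5 mm and 10.7 degrees, less where a joint would pass 70% of its speed; a pose out of reach is approached as far as the arm can. A call with a gripper value outside its range is refused whole. The fingers move at their own pace and stop on an object; the grip force is fixed at half the most. Time passes only in rows, so rows that repeat a pose let the fingers close. It gives the time, the measured TCP pose, the force, the opening and the grip force at its end, in the units of the state.
- r.get_obs(): the state, without advancing time (a new reading comes with each control period).
- vision.read_camera(name): name is "scene" or "side" or "wrist"; returns the picture (420x560x3 uint8, red, green, blue); there is no depth.
- vision.camera_info(name): a dict with "K" (3x3 intrinsics, pixels), "rvec" (rotation vector, rad) and "tvec" (3), from world to camera coordinates, as OpenCV has them. Camera axes: x right, y down, z forward; pixel columns grow to the right and rows downward; lengths in mm; the calibration is good to about 2 mm. The wrist camera is an equidistant fisheye: a pixel r from the principal point sees the ray r / f radians off the axis. A picture is of the moment at which its call begins: read the wrist's pose just before it. camera_info takes no time and is no camera call; for the wrist camera it gives the pose at the moment of the call.
- r.job_done(): hands the job in; it is judged then, once.
The state is a dict: "time": time; "joint_positions": joint angles; "qvel": joint speeds; "joint_efforts": joint torques, N m; "position": TCP position; "ee_rot": TCP orientation; "force": force on the tool from outside, world axes, zero at the start; "wrist_torque": the same for the moment, N m; "width": opening from 0.0 (shut) to 1.0 (fully open); "gripper_force": force on a finger pad.
Only numpy, scipy, OpenCV 4.12 (cv2) and the standard library are available. Lean on these libraries where they do the work, as an engineer would, in place of code of your own. Each camera call takes 0.05 s, during which the arm holds its last target. There are 200 camera calls.

## Working session

There is one attempt and no reset: what is moved stays moved. The work goes in short steps, Python scripts to look and compute and a shell command to move; the robot and the scene stay as the last step left them, time stands still between calls to the robot, and variables do not carry over. Pictures are saved under pics/ and viewed, at most 10 in all, crops included, and the job is handed in when it is done.

```bash
mkdir -p pics; python3 - <<'E'
from station import r, vision
import cv2, numpy as np
o=r.get_obs();print(o['time'],o['position'],o['ee_rot'],o['width'])
for n in("scene","side","wrist"):
    i=vision.camera_info(n);print(n,{k:np.round(i[k],3).tolist() for k in("K","rvec","tvec")})
    cv2.imwrite(f'pics/{n}0.png',vision.read_camera(n)[:,:,::-1])
E
```

```text
0.0 [139.5513793  531.68374632 230.72125627] [-4.02133027e-01 -3.11525967e+00  2.18028269e-03] 1.00176830637566
scene {'K': [[439.376, 0.0, 274.72], [0.0, 439.376, 212.783], [0.0, 0.0, 1.0]], 'rvec': [2.241, -0.795, 0.31], 'tvec': [-444.57, 308.487, 1035.543]}
side {'K': [[520.491, 0.0, 287.309], [0.0, 520.491, 210.631], [0.0, 0.0, 1.0]], 'rvec': [2.535, -0.569, 0.168], 'tvec': [-496.532, 216.21, 1331.835]}
wrist {'K': [[325.192, 0.0, 282.928], [0.0, 325.192, 204.157], [0.0, 0.0, 1.0]], 'rvec': [-2.278, -1.758, -0.278], 'tvec': [-549.251, -39.418, 381.04]}
```

View pics/scene0.png

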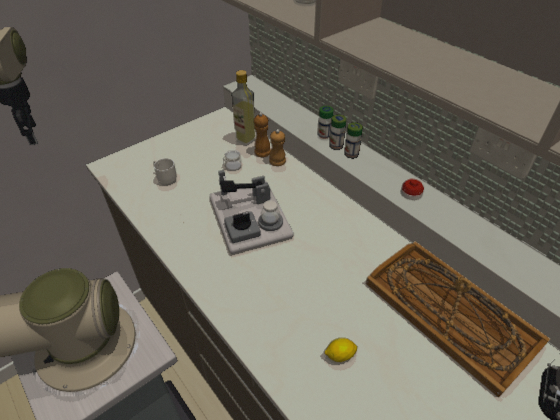

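View pics/side0.png

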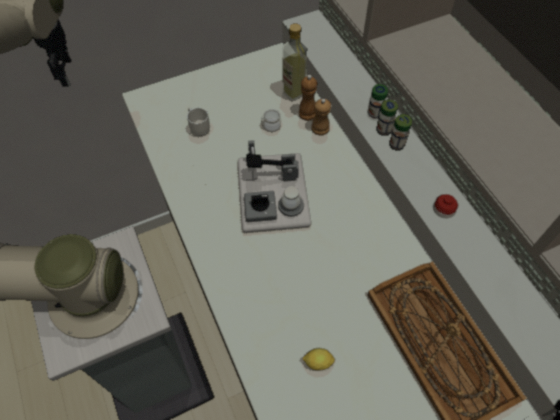

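View pics/wrist0.png

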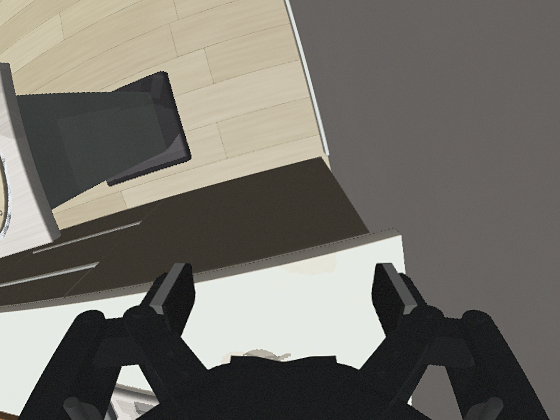

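The scene view shows the grinder at about (250,215), with the mug at (165,172), the clip jar at (232,160) and the lemon at (341,349). In the side view the grinder is at (273,190). The wrist camera does not see it yet. I'll enlarge the grinder in both fixed views.

```bash
python3 - <<'E'
import cv2,numpy as np
a=cv2.imread('pics/scene0.png')[160:260,200:300];b=cv2.imread('pics/side0.png')[135:235,225:325]
f=lambda i:cv2.convertScaleAbs(cv2.resize(i,(400,400),interpolation=cv2.INTER_CUBIC),alpha=1.3)
cv2.imwrite('pics/crop.png',np.hstack([f(a),f(b)]))
E
```

```text
(no output)
```

View pics/crop.png

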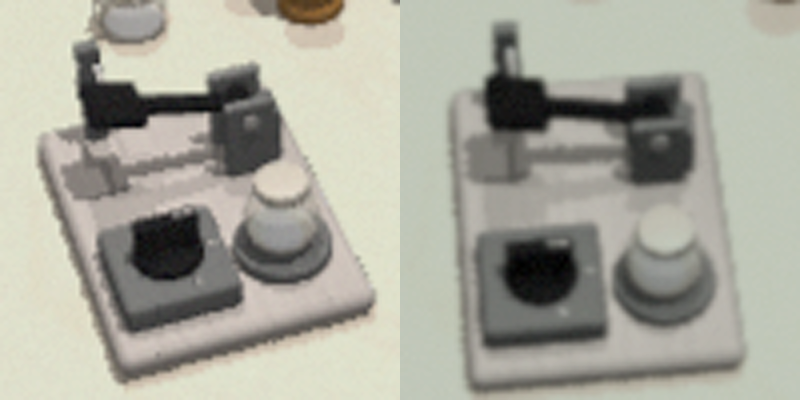

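The crop shows the deck, plinth, knob (bar along grinder x, as at the start), paddle and post clearly. Next I cast rays through the deck and plinth corners and fit the grinder's planar pose.

```bash
cat >h.py <<'E'
from station import r, vision
import cv2,numpy as np
from scipy.spatial.transform import Rotation as R
from scipy.optimize import least_squares
def cast(n,px,z,info=None):
    i=info or vision.camera_info(n);M=R.from_rotvec(np.ravel(i['rvec'])).as_matrix();t=np.ravel(i['tvec']);K=np.array(i['K'])
    p=(np.array(px,float)-K[:2,2])/K[0,0]
    if n=='wrist':
        th=np.linalg.norm(p);d=np.r_[p/th*np.sin(th),np.cos(th)]
    else: d=np.r_[p,1]
    c=-M.T@t;d=M.T@d
    return c+d*(z-c[2])/d[2]
def g2w(q,p): 
    c,s=np.cos(q[2]),np.sin(q[2]);return np.array([q[0]+c*p[0]-s*p[1],q[1]+s*p[0]+c*p[1]])
E
python3 - <<'E'
from h import *
D=dict(FL=(-95,125),FR=(-95,-125),BR=(95,-125),BL=(95,125));P={k:(-40+42.5*np.sign(v[0]),-62+42.5*np.sign(v[1])) for k,v in D.items()}
sc=lambda u,v:(200+u/4,160+v/4); sd=lambda u,v:(225+u/4,135+v/4)
obs=[]
for n,f,L in(("scene",sc,[("FL",D,25,45,140),("FR",D,25,118,368),("BR",D,25,370,295),("FL",P,50,100,232),("FR",P,50,125,312),("BR",P,50,240,285),("BL",P,50,208,205)]),
 ("side",sd,[("FL",D,25,52,95),("FR",D,25,72,380),("BR",D,25,340,360),("BL",D,25,302,75),("FL",P,50,80,228),("FR",P,50,85,330),("BR",P,50,205,322),("BL",P,50,197,225)])):
    for k,S,z,u,v in L: obs.append((S[k],cast(n,f(u,v),z)[:2]))
s=least_squares(lambda q:np.ravel([g2w(q,a)-b for a,b in obs]),[500,200,0],loss='soft_l1',f_scale=3)
print(s.x,np.round([g2w(s.x,a)-b for a,b in obs],1).tolist())
q=s.x
print('knob',g2w(q,(-40,-62)),'pad',g2w(q,(-50,45)),'mid',g2w(q,(-59,103)),'jar',g2w(q,(45,-62)))
for n,px in(("scene",(165,182)),("scene",(232,168)),("side",(199,135)),("side",(272,130))):print(cast(n,px,0))
print(R.from_rotvec(r.get_obs()['ee_rot']).as_matrix().round(3).tolist(), r.get_obs()['position'])
E
```

```text
[ 5.44022636e+02  8.41660514e+01 -3.52043237e-01] [[0.5, 11.0], [0.7, 1.3], [3.4, -6.4], [-2.6, 2.6], [-2.2, -3.0], [1.9, -2.3], [1.5, 0.4], [0.9, 6.3], [-5.0, 0.2], [2.6, -2.1], [4.6, 2.5], [-4.9, -0.4], [-5.1, -2.9], [-0.8, -3.6], [0.6, 2.5]]
knob [485.09721033  39.76116134] pad [512.60586928 143.64702988] mid [524.15719226 201.19324555] jar [564.88417148  10.451763  ]
[ 4.26910619e+02  3.98420278e+02 -1.13686838e-13]
[638.01520501 317.12715969   0.        ]
[428.83288551 382.87615301   0.        ]
[641.61315059 305.05787681   0.        ]
[[-0.967, 0.254, -0.0], [0.254, 0.967, -0.001], [0.0, -0.001, -1.0]] [139.59822405 531.77717071 230.86964956]
```

Poses agree to a few mm. Moving above the knob at the current height, with the pinch axis aligned.

```bash
python3 -m creep '[{"x":-230,"y":-194,"wz":0.05},{"x":-230,"y":-194,"wz":0.05},{"x":-459,"y":-388,"wz":0.096},{"x":-459,"y":-388,"wz":0.096},{"x":-459,"y":-388,"wz":0.096},{"x":-459,"y":-388,"wz":0.096},{"x":-459,"y":-388,"wz":0.096},{"x":-459,"y":-388,"wz":0.096}]'
python3 - <<'E'
from h import *
o=r.get_obs();print(o['time'],o['position'],o['joint_positions'])
E
```

```text
0.15 [139.59822405 531.77717071 230.86964956] [ 1.09871398e+00  3.81061273e-01  1.29800719e+00 -3.16020472e-05
  1.46358010e+00 -2.15298921e-01]invalid input
```

```bash
python3 -m creep '[{"x":-230,"y":-194,"z":0,"wx":0,"wy":0,"wz":0.05,"jaw":-1},{"x":-459,"y":-388,"z":0,"wx":0,"wy":0,"wz":0.096,"jaw":-1}]'; python3 -m creep --help | head -20
python3 - <<'E'
from h import *
o=r.get_obs();print(o['time'],o['position'],o['joint_positions'])
E
```

```text
time: 0.4
position: [211.9, 428.5, 230.9]
ee_rot: [-0.551, -3.093, 0.001]
force: [0.8, 1.1, -0.1]
width: 1.002
gripper_force: 0.0
0.4 [211.94501849 428.4684027  230.91604585] [ 8.63212642e-01  2.54973462e-01  1.48751447e+00 -2.37080334e-04
  1.39964778e+00 -3.54906990e-01]invalid input: not JSON, or not a number
```

```bash
python3 -m creep '[{"x":-390,"y":-270,"z":0,"wx":0,"wy":0,"wz":0,"jaw":-1},{"x":-390,"y":-270,"z":0,"wx":0,"wy":0,"wz":0,"jaw":-1},{"x":-390,"y":-270,"z":0,"wx":0,"wy":0,"wz":0,"jaw":-1},{"x":-390,"y":-270,"z":0,"wx":0,"wy":0,"wz":0,"jaw":-1},{"x":-390,"y":-270,"z":0,"wx":0,"wy":0,"wz":0,"jaw":-1},{"x":-390,"y":-270,"z":0,"wx":0,"wy":0,"wz":0,"jaw":-1},{"x":-390,"y":-270,"z":0,"wx":0,"wy":0,"wz":0,"jaw":-1},{"x":-390,"y":-270,"z":0,"wx":0,"wy":0,"wz":0,"jaw":-1}]'
python3 - <<'E'
from h import *
import json
o=r.get_obs();print(o['time'],o['position'],o['ee_rot'],o['joint_positions'])
i=vision.camera_info('wrist');json.dump({k:np.array(i[k]).tolist() for k in("K","rvec","tvec")},open('w1.json','w'))
cv2.imwrite('pics/w1.png',vision.read_camera('wrist')[:,:,::-1])
E
```

```text
time: 1.4
position: [485.4, 39.0, 231.0]
ee_rot: [-0.555, -3.092, 0.0]
force: [-0.5, 0.5, -0.3]
width: 1.002
gripper_force: 0.0
1.4 [485.40482258  39.04947404 230.98214275] [-5.54760640e-01 -3.09185563e+00  1.79125367e-04] [-1.63357582e-01  2.70553678e-01  1.46511813e+00 -1.10395403e-04
  1.40628434e+00 -1.37906117e+00]
```

View pics/w1.png

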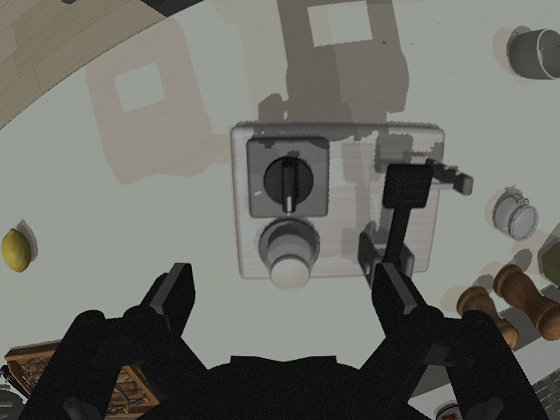

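The wrist view shows the knob bar at (290,182) with its steel line pointing to the back, the pad at (407,187), plinth-top corners about (248,138) to (328,217), and deck corners (233,126), (443,126) and (240,277).

```bash
python3 - <<'E'
from h import *
import json
i=json.load(open('w1.json'))
c=lambda p,z:cast('wrist',p,z,i)[:2].round(1)
g=cv2.cvtColor(cv2.imread('pics/w1.png'),cv2.COLOR_BGR2GRAY)
def blob(x0,y0,x1,y1,t):
    m=(g[y0:y1,x0:x1]<t).astype('u1');n,l,s,ce=cv2.connectedComponentsWithStats(m);k=1+s[1:,4].argmax();return ce[k]+[x0,y0],s[k]
print(blob(255,145,322,212,40),blob(370,150,440,215,40))
pl=[c(p,50) for p in((248,138),(328,138),(328,217),(248,217))];print('plinth',pl,np.mean(pl,0))
d=[c(p,25) for p in((233,126),(443,126),(240,277))];print('deck',d)
print('skirt',c((289,182),59),'bartop ends',c((289,159),87),c((290,211),87),'pad c',c((407,187),110))
print('pad corners',[c(p,z) for p,z in(((389,164),115),((431,164),115),((428,208),105),((384,207),105))])
E
```

```text
(array([292.45975104, 179.66721992]), array([   9,   11,   49,   56, 1205], dtype=int32)) (array([408.11441648, 185.70709382]), array([  13,    9,   57,   56, 2185], dtype=int32))
plinth [array([431.4,  21.5]), array([459.1,  96.6]), array([539. ,  70.2]), array([509.3,  -9.9])] [484.7  44.6]
deck [array([415. ,   7.6]), array([491.6, 233.7]), array([587.4, -56.3])]
skirt [486.3  44.8] bartop ends [459.5  54.1] [506.   38.1] pad c [513.5 145.1]
pad corners [array([486.5, 133.1]), array([499.1, 170.6]), array([542.6, 162.3]), array([526.1, 120.8])]
```

Wrist measurement puts the knob at (485.5, 44.3). I'll shift 5 mm, descend to TCP z≈64, and close.

```bash
python3 -m creep '[{"x":2,"y":5,"z":55,"wx":0,"wy":0,"wz":0,"jaw":-1},{"x":2,"y":5,"z":110,"wx":0,"wy":0,"wz":0,"jaw":-1},{"x":2,"y":5,"z":150,"wx":0,"wy":0,"wz":0,"jaw":-1},{"x":2,"y":5,"z":166,"wx":0,"wy":0,"wz":0,"jaw":-1},{"x":2,"y":5,"z":166,"wx":0,"wy":0,"wz":0,"jaw":-1},{"x":2,"y":5,"z":166,"wx":0,"wy":0,"wz":0,"jaw":-1}]'; python3 -m creep '[{"x":0,"y":0,"z":0,"wx":0,"wy":0,"wz":0,"jaw":0.3},{"x":0,"y":0,"z":0,"wx":0,"wy":0,"wz":0,"jaw":0.5},{"x":0,"y":0,"z":0,"wx":0,"wy":0,"wz":0,"jaw":0.6},{"x":0,"y":0,"z":0,"wx":0,"wy":0,"wz":0,"jaw":1},{"x":0,"y":0,"z":0,"wx":0,"wy":0,"wz":0,"jaw":1},{"x":0,"y":0,"z":0,"wx":0,"wy":0,"wz":0,"jaw":1},{"x":0,"y":0,"z":0,"wx":0,"wy":0,"wz":0,"jaw":1},{"x":0,"y":0,"z":0,"wx":0,"wy":0,"wz":0,"jaw":1}]'
```

```text
time: 2.2
position: [484.5, 47.0, 66.1]
ee_rot: [0.551, 3.092, 0.0]
force: [-0.2, 0.4, 0.5]
width: 1.002
gripper_force: 0.0
time: 3.2
position: [483.7, 46.0, 65.7]
ee_rot: [-0.55, -3.092, 0.003]
force: [-4.6, -7.0, 6.2]
width: 0.138
gripper_force: 59.0
```

Gripped at 59 N, about 8 N sideways. I'll ease 2 mm along −y while turning clockwise.

```bash
python3 -m creep '[{"x":0,"y":-2,"z":0,"wx":0,"wy":0,"wz":0.08,"jaw":1},{"x":0,"y":-2,"z":0,"wx":0,"wy":0,"wz":0.24,"jaw":1},{"x":0,"y":-2,"z":0,"wx":0,"wy":0,"wz":0.4,"jaw":1},{"x":0,"y":-2,"z":0,"wx":0,"wy":0,"wz":0.56,"jaw":1},{"x":0,"y":-2,"z":0,"wx":0,"wy":0,"wz":0.7,"jaw":1},{"x":0,"y":-2,"z":0,"wx":0,"wy":0,"wz":0.85,"jaw":1}]'; python3 -c "
from h import *
o=r.get_obs();print(o['wrist_torque'],o['joint_positions'])"
```

```text
time: 3.95
position: [485.4, 47.3, 65.8]
ee_rot: [1.784, 2.583, 0.011]
force: [9.2, 17.5, -3.4]
width: 0.137
gripper_force: 58.4
[ 3.10281476 -1.74271653 -0.01927286] [-0.14898395  0.4703937   1.71116472  0.00642911  0.95518591 -0.51466164]
```

```bash
python3 -m creep '[{"x":0,"y":0,"z":0,"wx":0,"wy":0,"wz":0.15,"jaw":1},{"x":0,"y":0,"z":0,"wx":0,"wy":0,"wz":0.28,"jaw":1},{"x":0,"y":0,"z":0,"wx":0,"wy":0,"wz":0.36,"jaw":1},{"x":0,"y":0,"z":0,"wx":0,"wy":0,"wz":0.36,"jaw":1},{"x":0,"y":0,"z":0,"wx":0,"wy":0,"wz":0.36,"jaw":1}]'; python3 -c "
from h import *
o=r.get_obs();print(o['wrist_torque'],o['joint_positions'])"
```

```text
time: 4.58
position: [486.3, 47.4, 65.8]
ee_rot: [2.211, 2.229, 0.013]
force: [12.8, 19.0, -5.7]
width: 0.139
gripper_force: 58.9
[ 3.23693723 -2.32263781  0.60514303] [-0.14850491  0.47090877  1.7100194   0.0065191   0.95365969 -0.16036695]
```

Turned 1.21 rad and resting against the stop. I'll open only partly because the jar is close, then rise.

```bash
python3 -m creep '[{"x":0,"y":0,"z":0,"wx":0,"wy":0,"wz":0,"jaw":0.3},{"x":0,"y":0,"z":0,"wx":0,"wy":0,"wz":0,"jaw":0.3},{"x":0,"y":0,"z":0,"wx":0,"wy":0,"wz":0,"jaw":0.3},{"x":0,"y":0,"z":-30,"wx":0,"wy":0,"wz":0,"jaw":0.3},{"x":0,"y":0,"z":-90,"wx":0,"wy":0,"wz":0,"jaw":0.3},{"x":0,"y":0,"z":-140,"wx":0,"wy":0,"wz":0,"jaw":0.3},{"x":0,"y":0,"z":-140,"wx":0,"wy":0,"wz":0,"jaw":0.3},{"x":0,"y":0,"z":-140,"wx":0,"wy":0,"wz":0,"jaw":0.3}]'; python3 - <<'E'
from h import *
import json
o=r.get_obs();print(o['time'],o['position'],o['ee_rot'],o['joint_positions'])
i=vision.camera_info('wrist');json.dump({k:np.array(i[k]).tolist() for k in("K","rvec","tvec")},open('w2.json','w'))
cv2.imwrite('pics/w2.png',vision.read_camera('wrist')[:,:,::-1])
E
```

```text
time: 5.58
position: [482.8, 45.0, 204.5]
ee_rot: [-2.212, -2.229, 0.001]
force: [0.2, 0.6, -0.2]
width: 0.35
gripper_force: 0.0
5.575 [482.84856381  44.98773903 204.49107903] [-2.21205581e+00 -2.22919366e+00  1.49001074e-03] [-1.51775464e-01  2.91079254e-01  1.51713266e+00 -1.03463430e-04
  1.33485388e+00 -1.59468747e-01]
```

View pics/w2.png

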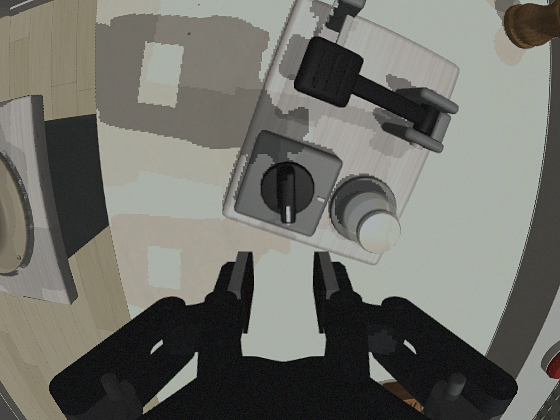

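The picture shows the knob bar now running (286,166)–(288,222), turned away from the off tick at (321,200). The pad is centred at about (329,72), with corners (313,37), (362,49), (348,107) and (297,93). I'll compute both.

```bash
python3 - <<'E'
from h import *
import json
i=json.load(open('w2.json'));c=lambda p,z:cast('wrist',p,z,i)[:2]
a,b=c((286,166),87),c((288,222),87);print('bar',a,b,np.arctan2(*(b-a)[::-1]))
pl=[c(p,50) for p in((263,131),(340,156),(317,232),(236,204))];print(np.round(pl,1),np.mean(pl,0),np.arctan2(*(pl[1]-pl[0])[::-1]))
pc=[c(p,z) for p,z in(((313,37),115),((362,49),105),((348,107),105),((297,93),115))];print(np.round(pc,1),np.mean(pc,0),c((329,72),110))
o=r.get_obs();M=R.from_rotvec(o['ee_rot']).as_matrix();print(M.round(3).tolist())
for t in((514,147),):print('pad delta tool xy',M.T@np.r_[np.array(t)-o['position'][:2],0])
E
```

```text
bar [483.85857944  72.47806678] [486.08981172  23.6563945 ] -1.5251264285221142
[[462.9  97.7]
 [534.5  75.4]
 [515.8  -1.3]
 [436.2  27.4]] [487.35353307  49.79064059] -0.30198655447985345
[[501.6 172. ]
 [539.2 167. ]
 [529.4 122. ]
 [490.8 131. ]] [515.26304081 148.00891813] [513.86101615 147.27972567]
[[-0.008, 1.0, -0.003], [1.0, 0.008, 0.0], [0.0, -0.003, -1.0]]
pad delta tool xy [ 1.01714945e+02  3.20704539e+01 -4.93354625e-02]
```

The knob reads about 1.18 rad, so it is on and free. Next I shut the fingers and go over the pad to z≈125.

```bash
python3 -m creep '[{"x":50,"y":15,"z":0,"wx":0,"wy":0,"wz":0,"jaw":1},{"x":104,"y":29,"z":0,"wx":0,"wy":0,"wz":0,"jaw":1},{"x":104,"y":29,"z":0,"wx":0,"wy":0,"wz":0,"jaw":1},{"x":104,"y":29,"z":30,"wx":0,"wy":0,"wz":0,"jaw":1},{"x":104,"y":29,"z":60,"wx":0,"wy":0,"wz":0,"jaw":1},{"x":104,"y":29,"z":79,"wx":0,"wy":0,"wz":0,"jaw":1},{"x":104,"y":29,"z":79,"wx":0,"wy":0,"wz":0,"jaw":1},{"x":104,"y":29,"z":79,"wx":0,"wy":0,"wz":0,"jaw":1}]'; python3 -c "
from h import *
o=r.get_obs();print(o['position'],o['force'])
cv2.imwrite('pics/w3.png',vision.read_camera('wrist')[:,:,::-1])"
```

```text
time: 6.62
position: [511.8, 148.9, 126.6]
ee_rot: [2.213, 2.23, 0.0]
force: [-0.6, 0.1, -0.0]
width: 0.001
gripper_force: 0.0
[511.7711534  148.88284182 126.64029855] [-0.60498227  0.08693979 -0.00640272]
```

View pics/w3.png

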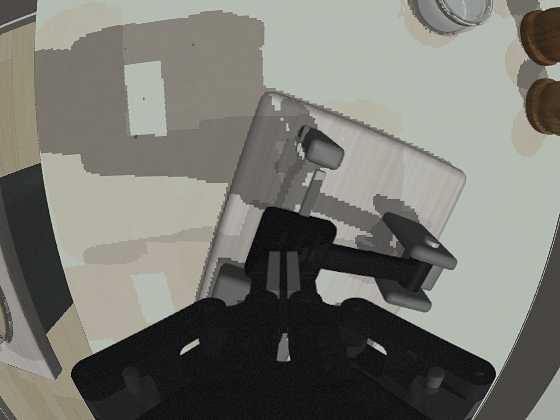

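The shut fingertips, at about (285,252), are over the middle of the pad (248–335, 208–280). The post, at (320,150), is clear. Pressing down gently.

```bash
python3 -m creep '[{"x":0,"y":0,"z":8,"wx":0,"wy":0,"wz":0,"jaw":1},{"x":0,"y":0,"z":15,"wx":0,"wy":0,"wz":0,"jaw":1},{"x":0,"y":0,"z":21,"wx":0,"wy":0,"wz":0,"jaw":1},{"x":0,"y":0,"z":27,"wx":0,"wy":0,"wz":0,"jaw":1},{"x":0,"y":0,"z":32,"wx":0,"wy":0,"wz":0,"jaw":1},{"x":0,"y":0,"z":36,"wx":0,"wy":0,"wz":0,"jaw":1},{"x":0,"y":0,"z":36,"wx":0,"wy":0,"wz":0,"jaw":1},{"x":0,"y":0,"z":36,"wx":0,"wy":0,"wz":0,"jaw":1}]'
```

```text
time: 7.68
position: [511.2, 149.5, 90.3]
ee_rot: [-2.212, -2.23, 0.001]
force: [-3.3, 0.9, 7.1]
width: 0.001
gripper_force: 3.3
```

```bash
python3 -m creep '[{"x":0,"y":0,"z":2,"wx":0,"wy":0,"wz":0,"jaw":1},{"x":0,"y":0,"z":4,"wx":0,"wy":0,"wz":0,"jaw":1},{"x":0,"y":0,"z":4,"wx":0,"wy":0,"wz":0,"jaw":1},{"x":0,"y":0,"z":4,"wx":0,"wy":0,"wz":0,"jaw":1}]'; python3 - <<'E'
from h import *
o=r.get_obs();print(o['position'],o['force'])
f=lambda n,x,y:cv2.convertScaleAbs(cv2.resize(vision.read_camera(n)[y:y+100,x:x+100,::-1],(400,400),interpolation=cv2.INTER_CUBIC),alpha=1.3)
cv2.imwrite('pics/f.png',np.hstack([f('scene',200,160),f('side',225,135)]))
cv2.imwrite('pics/w4.png',cv2.resize(vision.read_camera('wrist')[80:330,180:480,::-1],(720,600)))
E
```

```text
time: 8.18
position: [511.0, 149.6, 86.4]
ee_rot: [-2.212, -2.23, 0.001]
force: [-4.6, 0.7, 8.3]
width: 0.003
gripper_force: 3.9
[510.97274266 149.57664355  86.38274358] [-4.61452573  0.73538133  8.25937337]
```

View pics/f.png

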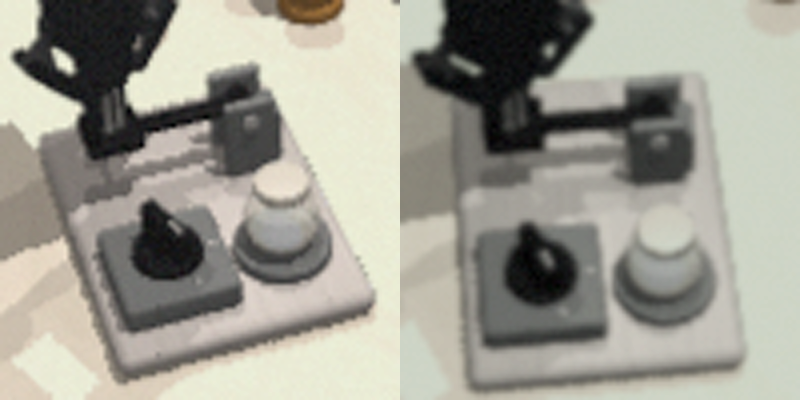

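View pics/w4.png

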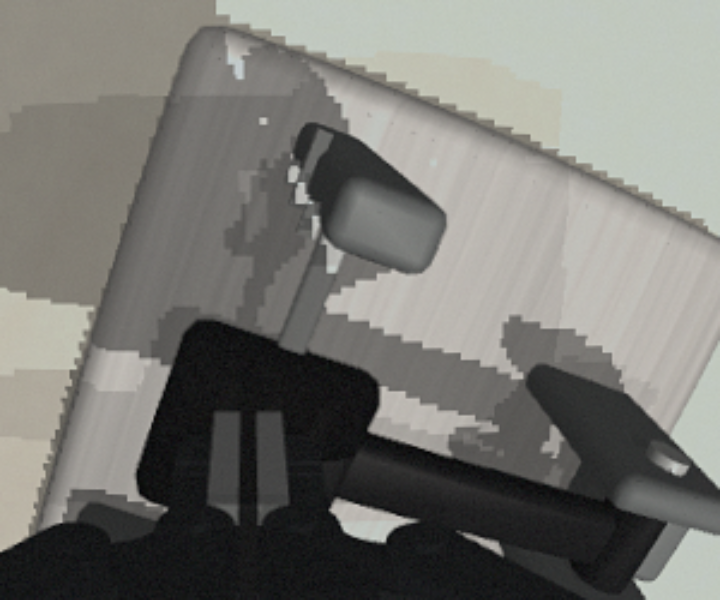

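The fixed views show the knob at its on position and the paddle arm level. In the wrist view the pointer reaches the post beside its middle rib. TCP z is 86.4 mm and the force 8.3 N, which matches half travel (86 mm, 8.5 N).

```bash
python3 -c "
from station import r
print(r.get_obs()['position']); print(r.job_done())"
```

```text
[510.98335349 149.55265244  86.41115937]
the job is handed in; nothing more can be done
None
```

The knob is clicked to on and released, and I handed the job in about 8 s into the run with the fingers holding the paddle at half travel (86.4 mm, 8.3 N); the paddle never neared its bottom stop, and the arm stayed clear of the mug, lemon and clip-top jar.

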